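Seat the plane blade on its locating pin

ROBOT

A 6-joint arm with a two-finger parallel gripper is mounted at the origin on a cart in front of the work surface, level with it; the furniture and walls round the work are solid. World frame = base frame: x ahead of the robot, y to its left, z up, the work surface at z = 0. Lengths are in m, angles in rad, forces in N, time in s.
With the tool pointing down it reaches from about 0.275 to 1 m from the base axis. Payload 8.4 kg.
Tool frame: the origin (TCP) lies on the centre line of the jaws, within the pads' length; the fingertips stand 17 mm ahead of it and the grasp point (between the pads) lies 2 mm behind it (bot.tcp_to_tips is the z of the fingertips in the tool frame, in m); z points along the fingers, y is the line along which they close (so a half turn about z gives the same grasp; the last joint's range is limited). The gripper opens to 85 mm and grips with 20 to 120 N. Pads are 22 mm wide; open, the fingers measure 114 mm over their backs; the gripper's body (76 mm by 85 mm) begins 54 mm behind the grasp point. The pads swing forward as they close: fully open they stand 13 mm farther back than shut.
Start: joints at [1.233, 0.353, 1.633, -0, 1.155, -0.002], TCP at [0.206, 0.59, 0.248] pointing down, gripper open.
Joint ranges: [-2.63, 2.63], [-0.92, 2.1], [0.06, 2.66], [-1.3, 4.44], [0, 2.69], [-3.02, 3.02]. Speed limits (rad/s): [2.22, 2.22, 2.79, 3.14, 3.14, 3.14].

INTERFACE

Orientations are given as a unit quaternion [x, y, z, w].
In Python, from workcell import bot, hand, kinematics, get_obs, vision, hand_in gives the robot as it stands. The module is installed in compiled form; this text tells all that it offers. Calls block until the motion is done:
- bot.reach(position, orientation): joint-space move of the TCP to a pose.
- bot.servo_line(position, ori=None, velocity=0.15): straight line of the TCP; ori=None keeps the orientation; velocity is the mean speed in m/s.
- bot.goto_joints(angles): joint-space move.
- hand.move_gripper(opening, strength=None): finger opening in m; strength is the grip in N (None keeps the last); returns when the fingers have stopped.
- bot.dwell(seconds).
- kinematics.solve_ik(position, orientation): joint angles nearest the present ones, or None.
- get_obs(): the state.
- vision.read_camera(name): name is "scene" or "side" or "wrist"; returns a dict with "frame" (400x640x3 uint8, red, green, blue), "intrinsics" (3x3 intrinsics, pixels), "view" (4x4, takes a point from world to camera coordinates). Camera axes: x right, y down, z forward; pixel columns grow to the right and rows downward; lengths in m; the calibration is good to about 2 mm. A picture is of the moment at which its call begins. There is no depth.
A pose or a line that the arm cannot do raises bot.IKError and nothing moves.
- hand_in(): hands the job in; it is judged then, once.
The state is a dict: "time_s": time; "joint_pos": joint angles; "joint_vel": joint speeds; "joint_efforts": joint torques, N m; "position": TCP position; "orientation": TCP orientation; "wrist_force": force on the tool from outside, world axes, zero at the start; "ft_torque": the same for the moment, N m; "gripper_width": finger opening in m; "grip_force": force on a finger pad.
Only numpy, scipy, OpenCV 4.12 (cv2) and the standard library are available. Lean on these libraries where they do the work, as an engineer would, in place of code of your own. Each camera call takes 0.05 s, during which the arm holds its last target. There are 200 camera calls.

TASK

Take the steel plane blade from its wooden rest and lay it on the aluminium bed of the blade holder so that its square window drops over the locating pin and the blade lies fully flat and straight along the bed, bevelled cutting edge at the red end. The pin has been set somewhere along the groove, so feel for it; let go of the blade when it is home and leave the tape roll, the hand roller and the clay animal where they are.

Things in the scene. Friction and masses are not known exactly. Their poses are not given: they have to be found in the camera images.
- blade_window (a point): Centre (half-way up) of the 10 x 10 mm square through-window in the loose steel blade, 22 mm from the blade's centre towards its plain end (+x). The blade can be pinched across its 46 mm width here.
- blade_center (a point): Centre (half-way up) of the blade: a flat steel plate 140 mm long (its x), 46 mm wide (y), 5 mm thick (z), about 0.22 kg. The bevelled cutting edge is its -x end (thin over the last 10 mm), the window is towards +x. It starts lying level on the rest.
- rest: Fixed light-wood rest that the blade starts on; origin under its centre, on the bench. Foot 120 x 80 mm, 10 mm high; riser 110 mm (x) by 30 mm (y), flat top 45 mm above the bench. The blade overhangs the riser by 8 mm on both long sides, so fingers can pass down beside it.
- holder: Blade holder, fixed: origin under its centre, on the bench. Wooden base 180 (x) x 84 (y) x 10 mm; on it an aluminium bed 150 mm long, 34 mm wide (6 mm less than the blade on each side, so fingers pass down beside it), flat top 45 mm above the bench, 12 mm groove along its centre line. A red block marks its -x end, top 7 mm below the bed.
- bed (a point): Point on the bed's top face and centre line, 22 mm from the holder's middle, away from the red end: middle of the pin's range. x along the bed away from the red end, y across. The vertical steel pin (6 mm across, chamfered tip, 7 mm above the bed, rigid) stands on a brass slider at y = 0, anywhere from -12 to +12 mm along x, not measured. The seated window has 2 mm play each side.
- tape_1: Bystander: roll of masking tape, 100 mm across, 25 mm high; leave alone.
- brayer: Bystander: hand roller with a red handle, 196 x 93 x 36 mm; leave alone.
- clay_whistle: Bystander: small glazed clay animal, 46 mm high; leave alone.

How it is judged:
At the end, for the whole second after the job is handed in: Blade at rest on the bed with the pin in its window: flat (underside within 1.5 mm of the bed, tilt under 2 degrees), along the bed within 7 degrees, bevelled end towards the red end, window within 18 mm of the middle of the pin's range (z of blade_center in the frame of bed between 0 and 0.004 m and angle between blade_center's own z axis and vertical below 0.035 rad and angle between the x axis of blade_center and the x axis of bed, either way round below 0.12 rad and horizontal distance between blade_window and bed below 0.018 m and x of blade_center in the frame of bed below 0 m and linear speed of blade below 0.01 m/s); the robot touches nothing.
It fails at once if a bystander (tape roll, hand roller or clay animal) is moved more than 3 cm (distance of any of tape_1, brayer, clay_whistle from where it was at the start of the episode above 0.03 m).
It also fails if it takes over 40 s, if anything falls off the work surface, if the arm or the gripper's body presses on something with over 40 N, if the wrist force passes 120 N, or if a joint passes its speed limit or range.

## Working session

There is one attempt and no reset: what is moved stays moved. The work goes in short steps, each a Python script; the robot and the scene stay as the last script left them, time stands still between calls to the robot, and variables do not carry over. Pictures are saved under pics/ and viewed, at most 10 in all, crops included, and the job is handed in when it is done.

```bash
mkdir -p pics; python3 - <<'E'
from workcell import *
import cv2,numpy as np
ims={}
for n in ["scene","side"]:
    c=vision.read_camera(n); np.savez(f"{n}.npz",**c)
    cv2.imwrite(f"pics/{n}.png",c["frame"][:,:,::-1])
    print(n,c["intrinsics"].tolist(),np.round(c["view"],3).tolist())
o=get_obs();print(o["time_s"],o["orientation"],o["wrist_force"])
E
```

```text
scene [[437.3046989536431, 0.0, 312.5885717532964], [0.0, 437.3046989536431, 199.7487273358247], [0.0, 0.0, 1.0]] [[0.496, -0.868, -0.021, -0.274], [-0.386, -0.199, -0.901, 0.278], [0.778, 0.455, -0.434, 1.055], [0.0, 0.0, 0.0, 1.0]]
side [[377.84148118869786, 0.0, 316.9043530832079], [0.0, 377.84148118869786, 198.79630181499508], [0.0, 0.0, 1.0]] [[-0.999, 0.044, -0.004, 0.545], [0.03, 0.61, -0.792, 0.018], [-0.033, -0.792, -0.61, 1.201], [0.0, 0.0, 0.0, 1.0]]
0.1 [ 1.67133594e-01  9.85934070e-01 -5.98874836e-04 -1.14644977e-04] [-0.51426582  0.087965    0.11894846]
```

View pics/scene.png

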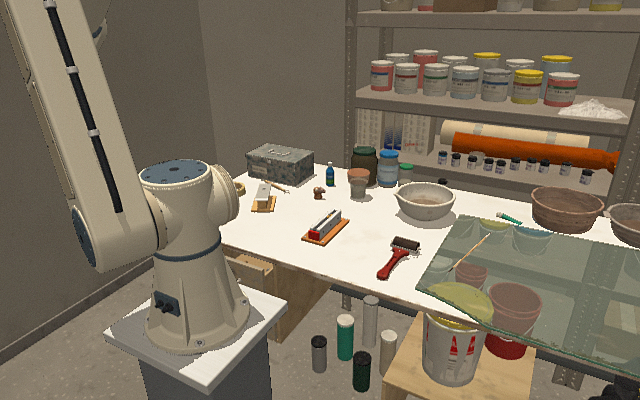

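View pics/side.png

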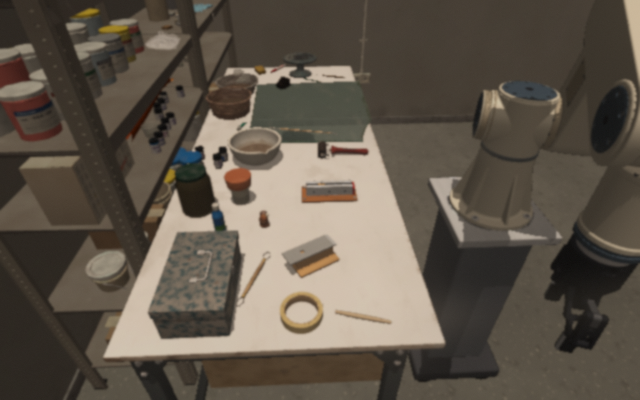

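The scene view shows the holder at about (325,230) with its red end lower left, and the rest with the blade at about (263,198). In the side view the holder is at (329,190), red end to the right, and the blade at (310,253). Next I'll get rough positions and look with the wrist camera.

```bash
cat > h.py <<'E'
from workcell import *
import cv2,numpy as np
from scipy.spatial.transform import Rotation as R
def ray(c,px,z):
    K,V=np.array(c["intrinsics"]),np.array(c["view"])
    px=np.atleast_2d(np.array(px,float))
    d=(np.linalg.inv(K)@np.c_[px,np.ones(len(px))].T).T@V[:3,:3]
    o=-V[:3,:3].T@V[:3,3]
    return o+d*((z-o[2])/d[:,2])[:,None]
def down(yaw): # tool z down, tool x at yaw
    return (R.from_euler('z',yaw)*R.from_quat([1,0,0,0])).as_quat()
def snap(name,f):
    c=vision.read_camera(name); np.savez(f+".npz",**c)
    cv2.imwrite(f"pics/{f}.png",c["frame"][:,:,::-1]); return c
E
python3 - <<'E'
from h import *
s=np.load("side.npz")
b=ray(s,[[311,253],[284,251],[334,240]],.048); h=ray(s,[[330,188],[306,188],[355,188]],.04)
print(b[:,:2].round(3),h[:,:2].round(3))
for p,y in [(b[0],None),(h[0],None)]:
    q=get_obs()["orientation"]
    print([kinematics.solve_ik([p[0]-.05,p[1],.30],down(a)) for a in (0,np.pi/2)])
print(R.from_quat(get_obs()["orientation"]).as_matrix().round(2))
q=kinematics.solve_ik([b[0,0]-.05,b[0,1],.30],down(0))
bot.reach([b[0,0]-.05,b[0,1],.30],down(0)); c=snap("wrist","w1")
bot.reach([h[0,0]-.05,h[0,1],.30],down(0)); c=snap("wrist","w2")
print(c["intrinsics"].tolist(),c["view"].round(3).tolist(),get_obs()["time_s"])
E
```

```text
[[0.571 0.232]
 [0.64  0.222]
 [0.508 0.188]] [[ 0.501 -0.059]
 [ 0.578 -0.063]
 [ 0.422 -0.055]]
[array([ 4.16913323e-01,  2.22362047e-01,  1.69385963e+00, -4.44089210e-16,
        1.22537098e+00,  1.98770965e+00]), array([ 4.16913323e-01,  2.22362047e-01,  1.69385963e+00, -4.44089210e-16,
        1.22537098e+00,  4.16913323e-01])]
[array([-1.33816048e-01,  2.98366129e-02,  1.91747438e+00, -4.44089210e-16,
        1.19428166e+00,  1.43698028e+00]), array([-1.33816048e-01,  2.98366129e-02,  1.91747438e+00, -4.44089210e-16,
        1.19428166e+00, -1.33816048e-01])]
[[-0.94  0.33 -0.  ]
 [ 0.33  0.94 -0.  ]
 [ 0.   -0.   -1.  ]]
[[327.77756058288196, 0.0, 323.0853482059897], [0.0, 327.77756058288196, 197.46572428827074], [0.0, 0.0, 1.0]] [[0.0, -1.0, -0.002, -0.058], [-0.948, -0.001, 0.319, 0.371], [-0.319, 0.002, -0.948, 0.572], [0.0, 0.0, 0.0, 1.0]] 3.1
```

```bash
python3 -c "
import cv2,numpy as np
a=cv2.imread('pics/w1.png');b=cv2.imread('pics/w2.png')
cv2.imwrite('pics/w12.png',np.vstack([a[0:300],b[0:300]]))"
```

```text
(no output)
```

View pics/w12.png

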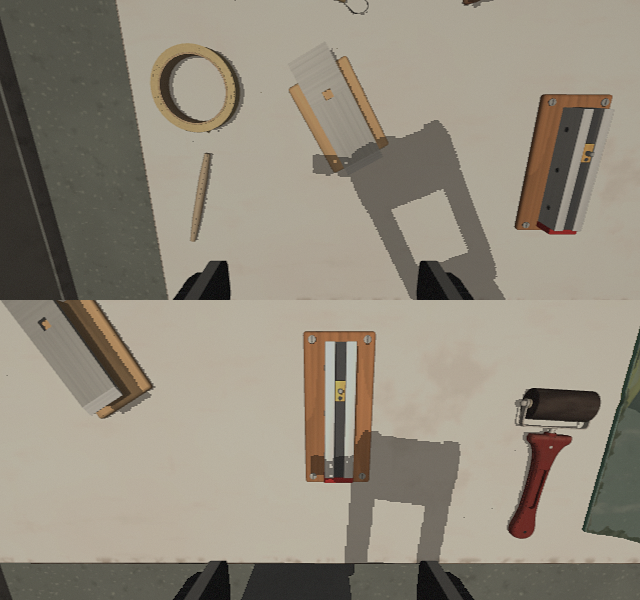

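The top view (w1) shows the blade on its rest, window at (328,94), upper end at (308,52) and lower end near (362,160). The lower view (w2) shows the bed between about (340,42) and (340,180), red end nearest the robot, with the brass slider and pin at (340,91). I'll zoom in for exact corners.

```bash
python3 -c "
import cv2,numpy as np
a=cv2.imread('pics/w1.png')[35:185,280:400];b=cv2.imread('pics/w2.png')[30:190,285:390]
a=cv2.resize(a,None,fx=3.75,fy=3.75,interpolation=2)[:560,:400];b=cv2.resize(b,None,fx=3.75,fy=3.75,interpolation=2)[:560,:390]
cv2.imwrite('pics/z.png',np.hstack([a,b]))"
```

```text
(no output)
```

View pics/z.png

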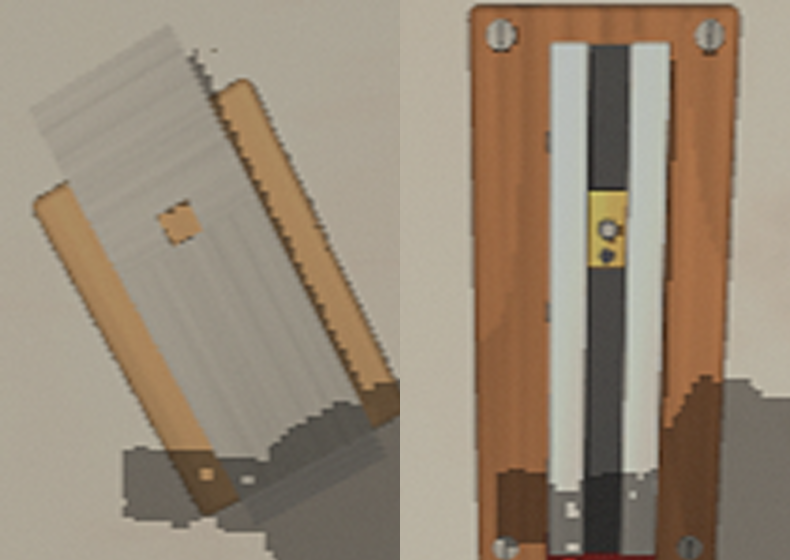

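```bash
python3 - <<'E'
from h import *
a=np.load("w1.npz");b=np.load("w2.npz")
Z=lambda p,o:np.array(p)/3.75+o
c=ray(a,Z([[30,107],[170,27],[387,455],[247,522],[180,223]],[280,35]),.0500)[:,:2]
print("blade",c.round(4).tolist())
far=c[:2].mean(0);near=c[2:4].mean(0);d=far-near;u=d/np.linalg.norm(d)
print("len",np.linalg.norm(d),"w",np.linalg.norm(c[0]-c[1]),np.linalg.norm(c[2]-c[3]),"yaw",np.arctan2(*d[::-1]),"center",(far+near)/2,"win",c[4],"win rel",(c[4]-(far+near)/2)@u)
e=ray(b,Z([[150,43],[271,43],[149,552],[258,552]],[285,30]),.045)[:,:2]
p=ray(b,Z([[208,230]],[285,30]),.052)[0,:2]
f,n=e[:2].mean(0),e[2:].mean(0);d=f-n;u=d/np.linalg.norm(d);yaw=np.arctan2(d[1],d[0]);v=np.array([-u[1],u[0]])
print("bed",e.round(4).tolist(),np.linalg.norm(d),np.linalg.norm(e[0]-e[1]),"yaw",yaw,"mid",(f+n)/2,"pin",p,"pin in bed",(p-f)@u+75-75,(p-f)@v)
# slider centre on z~.044 ignored
E
```

```text
blade [[0.6264, 0.2711], [0.6469, 0.2317], [0.5273, 0.1646], [0.5059, 0.2071], [0.5952, 0.2286]]
len 0.13678379276429747 w 0.04442908076968477 0.04757639905418663 yaw 0.4999838131324361 center [0.5766201  0.21863043] win [0.59522421 0.22863996] win rel 0.021125464534682174
bed [[0.5794, -0.0595], [0.5794, -0.0934], [0.432, -0.0595], [0.432, -0.0942]] 0.1473967058344151 0.03389976791544708 yaw 0.0027928180812094687 mid [ 0.50568391 -0.07667391] pin [ 0.52960795 -0.07629346] pin in bed -0.04977334809954925 0.00031363662756073597
```

```bash
python3 - <<'E'
from h import *
yaw=.50;u=np.array([np.cos(yaw),np.sin(yaw)])
g=np.array([.5955,.2287])-.008*u
hand.move_gripper(.07,80)
bot.reach([*g,.13],down(yaw))
bot.servo_line([*g,.0455],velocity=.12)
print(get_obs()["wrist_force"])
hand.move_gripper(.03,80)
o=get_obs();print(o["gripper_width"],o["grip_force"],o["wrist_force"])
bot.servo_line([*g,.14],velocity=.15)
o=get_obs();print(o["gripper_width"],o["grip_force"],o["wrist_force"],o["ft_torque"])
p=np.array([.5296,-.0763])-[.008,0]
bot.reach([*p,.14],down(.002))
o=get_obs();print(o["position"],o["time_s"])
snap("wrist","w3");snap("side","s3");snap("scene","c3")
a=cv2.imread('pics/w3.png')
b=cv2.imread('pics/s3.png')[130:230,250:410];c=cv2.imread('pics/c3.png')[150:250,260:420]
cv2.imwrite('pics/m3.png',np.vstack([cv2.resize(a[150:],(640,250)),np.hstack([cv2.resize(x,(320,200)) for x in(b,c)])]))
E
```

```text
[ 0.32687726 -0.57143109  0.43178661]
0.043753788862338834 80.21137923002243 [-0.50260003  0.18598423  6.9732849 ]
0.04331926229394745 81.5543845295906 [-0.6297781   0.29221132 -2.49238752] [-0.0033397  -0.055994    0.08594257]
[ 0.52219213 -0.07564489  0.13995336] 7.925
```

View pics/m3.png

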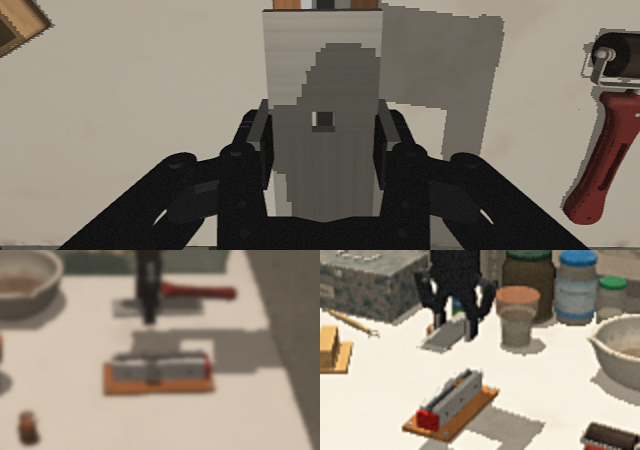

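The wrist view shows the blade held between the pads, with its far edge at v≈160 (u 263–382) and the window at about (323,271). I'll measure the window's offset relative to the tool.

```bash
python3 - <<'E'
from h import *
c=np.load("w3.npz");f=c["frame"]
cv2.imwrite("pics/w3z.png",cv2.resize(f[150:300,250:400][:,:,::-1],(600,600),interpolation=2))
t=np.array([.52219,-.07564])
print((ray(c,[[263,160],[382,160],[323,271]],.1445)[:,:2]-t).round(4).tolist(), get_obs()["position"])
E
```

```text
[[0.0564, 0.0228], [0.0565, -0.0211], [0.0098, 0.0005]] [ 0.52216595 -0.07525386  0.13993714]
```

View pics/w3z.png

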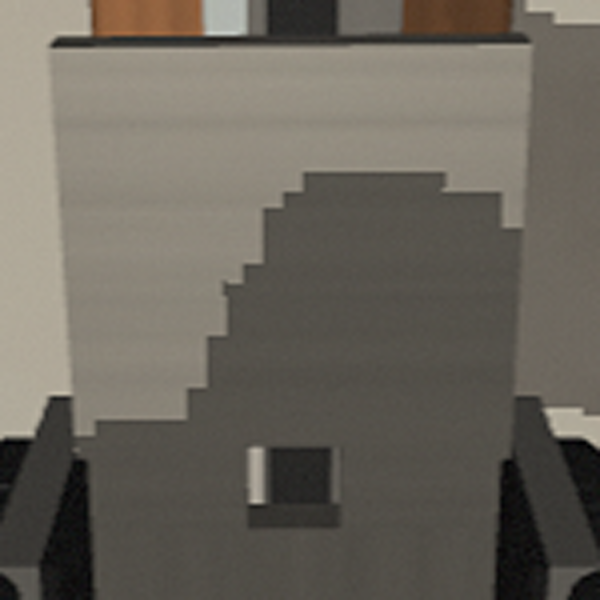

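The zoom shows the window spanning u 312–335, v 262–282, the blade's far top edge at v≈161.5, and the bed just beyond it between u 301 and 351. I'll compute offsets and then descend gently.

```bash
python3 - <<'E'
from h import *
o=get_obs()
c=np.load("w3.npz")
print("bed y",ray(c,[[301.25,155],[350.75,155]],.045)[:,:2].tolist())
print("blade",ray(c,[[263,161.5],[382.5,161.5],[323.6,271.9]],.1445)[:,:2].tolist())
P=np.array([.5296-.0087,-.0763])
bot.servo_line([*P,.075],ori=down(.002),velocity=.15); bot.dwell(.2)
o0=get_obs();print(o0["position"],o0["wrist_force"],o0["ft_torque"],o0["time_s"])
z=.060
while z>.0438:
    bot.servo_line([*P,z],velocity=.05)
    o=get_obs();d=o["wrist_force"]-o0["wrist_force"]
    print(z,o["position"].round(4),d.round(1),(o["ft_torque"]-o0["ft_torque"]).round(2))
    if d[2]>6: break
    z-=.0015
print(get_obs()["time_s"])
E
```

```text
bed y [[0.5607651192621432, -0.06016416967670239], [0.5608743501829224, -0.09352261295839122]]
blade [[0.578027210952136, -0.05285712170259359], [0.5781738288894679, -0.09700073342515335], [0.531517418991131, -0.07540695778678443]]
[ 0.52168308 -0.07638361  0.07602029] [ 0.38785954 -0.13216221 -2.05577143] [-0.02971669 -0.02415077 -0.00249527] 8.8583
0.06 [ 0.5205 -0.0763  0.0595] [-0.6  0.2 -0. ] [ 0.04 -0.02  0.02]
0.058499999999999996 [ 0.5209 -0.0763  0.0585] [-0.1  0.5 -0.3] [ 0.04 -0.03 -0.02]
0.056999999999999995 [ 0.5209 -0.0763  0.0569] [-0.4  0.1  0.1] [ 0.02  0.02 -0.  ]
0.055499999999999994 [ 0.5208 -0.0763  0.0554] [-1.   1.  -0.6] [0.04 0.   0.02]
0.05399999999999999 [ 0.5208 -0.0763  0.0539] [-0.8  0.2 -0.2] [-0.   -0.02  0.03]
0.05249999999999999 [ 0.5209 -0.0763  0.0524] [-0.5 -0.1 -0.9] [ 0.02 -0.04 -0.03]
0.05099999999999999 [ 0.5208 -0.0763  0.0509] [-0.5 -0.7  0.2] [ 0.06 -0.01  0.05]
0.04949999999999999 [ 0.5209 -0.0763  0.0494] [-0.5  0.4 -0.2] [-0.05 -0.06  0.02]
0.04799999999999999 [ 0.5209 -0.0763  0.0479] [ 0.9 -0.6 -1.1] [ 0.01 -0.08  0.  ]
0.046499999999999986 [ 0.5211 -0.0763  0.0469] [-1.3  0.7  6.5] [-0.03  0.17  0.02]
11.5583
```

Passed well below the pin-tip level (contact would be at 0.0525), so the pin is in the window. Settle, release, retract and check.

```bash
python3 - <<'E'
from h import *
p=get_obs()["position"]
P=[.5209,-.0763]
for z in (.0460,.0455):
    bot.servo_line([*P,z],velocity=.05);o=get_obs();print(z,o["position"].round(4),o["wrist_force"].round(1),o["ft_torque"].round(2))
    if o["wrist_force"][2]>15: break
hand.move_gripper(.075)
print(get_obs()["wrist_force"])
bot.servo_line([*P,.16],velocity=.2)
bot.reach([.45,-.06,.25],down(0));bot.dwell(.2)
snap("wrist","w4");snap("side","s4");snap("scene","c4");print(get_obs()["time_s"])
a=cv2.imread('pics/w4.png')[0:250]
b=cv2.imread('pics/s4.png')[165:215,290:370];c=cv2.imread('pics/c4.png')[200:250,290:370]
cv2.imwrite('pics/m4.png',np.vstack([a,np.hstack([cv2.resize(x,(320,200),interpolation=2) for x in(b,c)])]))
E
```

```text
0.046 [ 0.5211 -0.0763  0.0468] [-4.1  0.6 10.8] [-0.06  0.47 -0.01]
0.0455 [ 0.5211 -0.0763  0.0468] [-6.3  0.4 18.1] [-0.    0.9   0.04]
[-0.52017752  0.06435414  0.4184687 ]
14.075
```

View pics/m4.png

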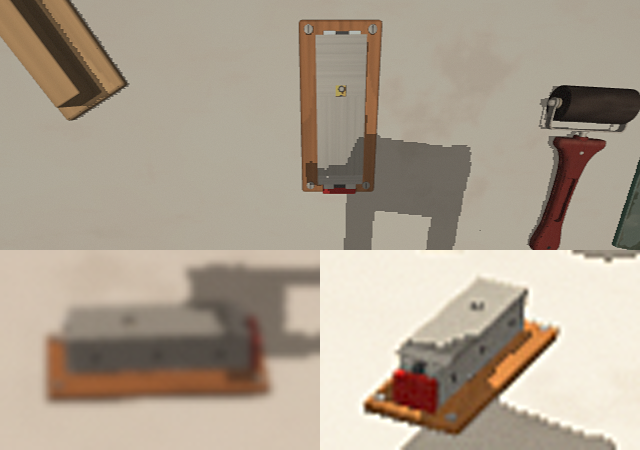

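The wrist view shows the blade straight on the bed with the brass and pin visible in the window at (341,91), and both side views look flat. I'll zoom on the window and check flatness, since the descent stopped 1.3 mm high.

```bash
python3 - <<'E'
import cv2,numpy as np
w=cv2.imread('pics/w4.png');c=cv2.imread('pics/c4.png')
cv2.imwrite('pics/m5.png',np.hstack([cv2.resize(w[15:200,295:385],(290,590),interpolation=2),cv2.resize(w[75:107,325:357],(240,590),interpolation=0),cv2.resize(c[205:245,300:350],(270,590),interpolation=2)]))
E
```

```text
(no output)
```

View pics/m5.png

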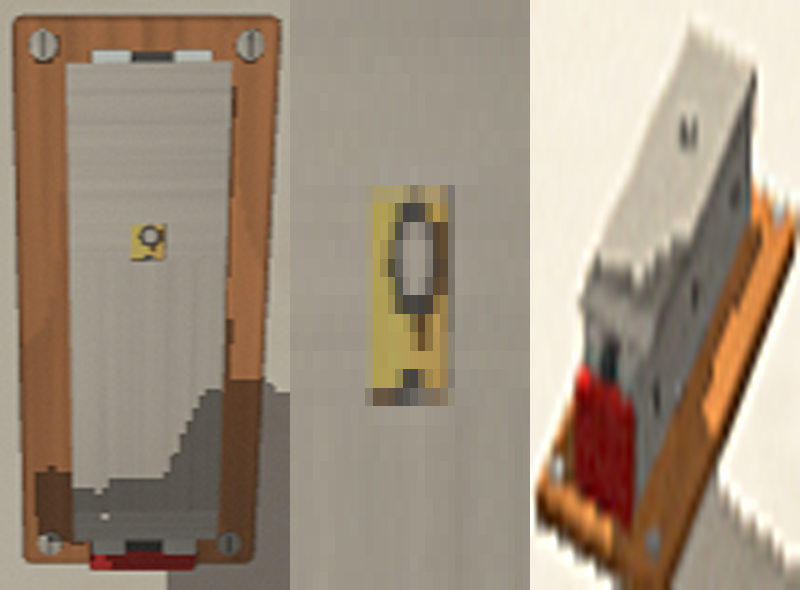

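The pin stands inside the window, near its far and right edges, with a clear gap on the near side. I'll touch both ends lightly with closed fingers to check the level and seat it.

```bash
python3 - <<'E'
from h import *
hand.move_gripper(0.0,30)
for x in (.562,.465):
    bot.reach([x,-.0763,.085],down(0)); bot.servo_line([x,-.0763,.071],velocity=.1);bot.dwell(.1)
    f0=get_obs()["wrist_force"][2]; z=.070
    while z>.060:
        bot.servo_line([x,-.0763,z],velocity=.05);o=get_obs();d=o["wrist_force"][2]-f0
        if d>2: print(x,z,o["position"].round(4),round(d,1))
        if d>8: break
        z-=.0007
    bot.servo_line([x,-.0763,.085],velocity=.2)
print(bot.tcp_to_tips,get_obs()["time_s"])
bot.reach([.45,-.06,.25],down(0));bot.dwell(.2)
c=snap("wrist","w5")
w=cv2.imread('pics/w5.png')
cv2.imwrite('pics/m6.png',np.hstack([cv2.resize(w[15:200,295:385],(290,590),interpolation=2),cv2.resize(w[75:107,325:357],(400,400),interpolation=0)[:590].repeat(1,0) if 0 else cv2.copyMakeBorder(cv2.resize(w[75:107,325:357],(400,400),interpolation=0),0,190,0,0,0)]))
E
```

```text
0.562 0.06649999999999998 [ 0.562  -0.0763  0.0671] 8.0
0.562 0.06579999999999997 [ 0.5621 -0.0763  0.067 ] 14.4
0.465 0.06649999999999998 [ 0.4651 -0.0763  0.067 ] 9.8
0.017 20.6
```

View pics/m6.png

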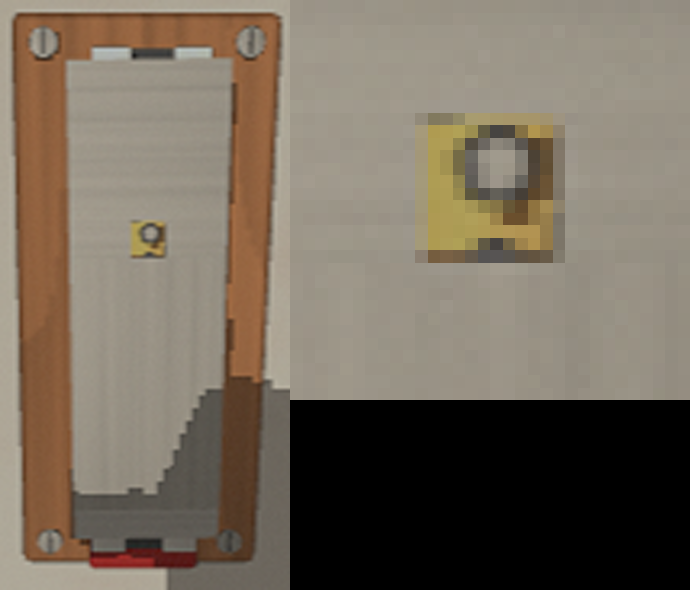

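The blade top reads 0.050 m at both ends (0.0670 minus the 0.017 tip offset), so it lies flat at bed height. The picture shows it straight, with the pin free in the window, so I'm handing it in.

```bash
python3 -c "
from workcell import *
print(hand_in())"
```

```text
the job is handed in; nothing more can be done
None
```

The blade lies flat and straight on the bed with the pin in its window and its bevelled edge at the red end. The robot has let go and I've handed the job in; no verdict came back.

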